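Unlatch the condiment caddy from its travel cradle and hold it up level

ROBOT

A 6-joint arm with a two-finger parallel gripper is mounted at the origin on the work surface. World frame = base frame: x ahead of the robot, y to its left, z up, the work surface at z = 0. Lengths are in mm, angles in rad, forces in N, time in s.
With the tool pointing down it reaches from about 350 to 975 mm from the base axis. Payload 4.9 kg.
Tool frame: the origin (TCP) lies between the finger pads; the fingertips stand 11 mm ahead of it and the grasp point (between the pads) lies 8 mm behind it; y points along the fingers, x is the direction in which the jaws open and shut, and the axes are right-handed (so a half turn about y gives the same grasp; the last joint's range is limited). The gripper opens to 85 mm and grips with 20 to 120 N. Pads are 22 mm wide; open, the fingers measure 114 mm over their backs; the gripper's body (76 mm by 85 mm) begins 54 mm behind the grasp point. The pads swing forward as they close: fully open they stand 13 mm farther back than shut.
Start: joints at [-0.119, 0.053, 1.613, -0, 1.476, -0.119], TCP at [624.981, 0.003, 242.304] pointing down, gripper open.
Joint ranges: [-3.01, 3.01], [-1.01, 2.22], [0.06, 2.58], [-1.02, 4.17], [0.09, 2.62], [-3.14, 3.14]. Speed limits (rad/s): [2.57, 2.57, 3.14, 3.14, 3.14, 3.14].

INTERFACE

Orientations are given as a unit quaternion [w, x, y, z].
In Python, from station import get_state, camera, camera_model, sign_off gives the robot as it stands.
- The arm moves only by the tool arm_command, never from a script. Its argument "plan" is a list that holds one entry, the list of rows, each a list of 5 numbers: the shift along the tool's x, y, z in units of 25 mm (1.0 is 25 mm), then the turn about the tool's y in units of 6 degrees (1.0 is 6 degrees), then the closure, from 0 (fully open) to 1 (shut). In form: [[[x, y, z, spin, grip], ...]]. A call has 1 to 20 rows; each row shifts and turns the pose as measured when the row begins, along the tool's axes as they then stand; what a row does not reach is not made up. A row lasts 1/12 s, in which the tool goes at most 41.7 mm and 7.16 degrees, less where a joint would pass 70% of its speed; a pose out of reach is approached as far as the arm can. A call is refused whole if a number of a shift passes 1 or a number of a turn 1, either way. A call with a gripper value outside its range is refused whole. The fingers move at their own pace and stop on an object; "grip_force" is the grip in N (left out, the last holds). Time passes only in rows, so rows that do not move let the fingers close. It gives the time, the measured TCP pose, the force and the opening at its end, in the units of the state.
- get_state(): the state, without advancing time (a new reading comes with each control period).
- camera(name): name is "scene" or "side" or "wrist"; returns the picture (480x640x3 uint8, red, green, blue); there is no depth.
- camera_model(name): a dict with "mtx" (3x3 intrinsics, pixels), "position" and "orientation" of the camera in the world. Camera axes: x right, y down, z forward; pixel columns grow to the right and rows downward; lengths in mm; the calibration is good to about 2 mm. A picture is of the moment at which its call begins: read the wrist's pose just before it. camera_model takes no time and is no camera call; for the wrist camera it gives the pose at the moment of the call.
- sign_off(): hands the job in, once; it reports no verdict.
The state is a dict: "time_s": time; "q": joint angles; "qvel": joint speeds; "tau": joint torques, N m; "position": TCP position; "eef_rot": TCP orientation; "wrist_force": force on the tool from outside, world axes, zero at the start; "moment": the same for the moment, N m; "gripper_width": finger opening in mm.
Only numpy, scipy, OpenCV 4.12 (cv2) and the standard library are available. Lean on these libraries where they do the work, as an engineer would, in place of code of your own. Each camera call takes 0.05 s, during which the arm holds its last target. There are 200 camera calls.

TASK

Free the condiment caddy from its travel cradle: press the red latch tail down until it clicks and stays down by itself, then take the caddy by its top bar and lift it straight up, level all the way, to about 10 cm above where it sat. Finish while holding it there in the air, level and steady over the cradle, with the jar and the tin still in it and the latch still down; leave everything else where it stands.

Things in the scene. Friction and masses are not known exactly. Their poses are not given: they have to be found in the camera images.
- cradle: Black travel cradle fixed to the table, a plate 240 x 112 x 12 mm with low corner guides (18 mm high, 2.5 mm of play) round the caddy. Origin on the table under the middle of the caddy's seat; the caddy stands on the plate 12 mm above it. Local x is the long axis, z up; the latch is at the -x end.
- latch (a joint): Red and steel sprung rocker on the cradle, hinged about its local y, 105 mm towards -x from its origin, 35 mm up. 0 = shut: the claw reaches 10 mm over the caddy's steel ear. Grows (rad) as the tail is pressed; takes about 7 N at the pad, easing off towards dead centre at 0.38, then it snaps to the stop at 0.55 and stays (over 0.5 = held by the detent, claw clear of the caddy). Let go before 0.38 it springs back.
- latch_pad (a point): Middle of the top face of the red pad (32 x 40 mm) at the end of the latch's tail, 70 mm out from the hinge; the place to press down. It starts about 61 mm above the table, slopes up outwards by 17 degrees when shut, and sinks by about 38 mm when latched.
- caddy: Plywood condiment caddy standing in the cradle: open box 170 x 90 x 60 mm with one divider in the middle (two bins along its local x), end posts 150 mm high and a bar handle. Origin at the centre of its underside, x along the bar, z up, axes as the cradle's. Steel ear at its -x end, under the latch claw. 0.36 kg empty.
- caddy_bar (a point): Centre of the caddy's dark wooden bar handle, 142 mm above the caddy's underside. The bar is 14 mm wide (local y), 16 mm tall, 170 mm long between the posts (local x) and clear of everything for 50 mm below it.
- jar: Amber glass jar with a yellow cap, 70 mm diameter, 74 mm high, about 0.28 kg (the heavier load), standing in one of the caddy's bins (either one), about 42 mm along x from its middle. Origin at the centre of its underside.
- tin: Aluminium tin with a red band, 68 mm diameter, 66 mm high, about 0.12 kg, standing in the caddy's other bin. Origin at the centre of its underside.
- bowl: Steel bowl, 120 mm across, 55 mm high, standing by; not to be moved. Origin at the centre of its underside.
- mug: Blue mug, 80 mm across, 80 mm high, standing by; not to be moved. Origin at the centre of its underside.
- plate: White plate, 140 mm across, 16 mm high, standing by; not to be moved. Origin at the centre of its underside.
- bottle: Green bottle, 64 mm diameter, 160 mm high, standing by; not to be moved. Origin at the centre of its underside.
- spatula: Spatula 280 mm long lying on the table, handle to its local -x; not to be moved. Origin at its middle, on the table.
Not all that is in view belongs to the job. What is meant by the tin is not green or pink, and is the smaller of those in its own colour.

How it is judged (in metres and radians):
On the way, in this order (a step that is already met when the one before it is completed fails the run):
1. the latch is pressed down into its detent while the caddy still stands in the cradle (value of joint latch above 0.5 rad and z of caddy in the frame of cradle below 0.03 m), for 0.2 s.
2. the caddy is lifted clear of the cradle, level, the latch still down (z of caddy in the frame of cradle above 0.06 m and horizontal distance between caddy and cradle below 0.06 m and value of joint latch above 0.5 rad and angle between caddy's own z axis and vertical below 0.12 rad), for 0.5 s.
At the end, for the whole second after the job is handed in: Gripped in the air: caddy underside 48 to 158 mm above its seat, within 60 mm of straight over it, within 7 degrees (0.12 rad) of level, still (under 20 mm/s, 0.1 rad/s), clear of the cradle, jar and tin still in its bins, latch still in its detent (over 0.5 rad) (all of step 2 and distance between each of jar, tin and caddy below 0.065 m and z of caddy in the frame of cradle below 0.17 m and linear speed of caddy below 0.02 m/s and angular speed of caddy below 0.1 rad/s and contact force between caddy and the fingers above 1 N and contact force between caddy and cradle below 0.1 N); the arm keeps its last pose, push and grip.
It fails at once if the caddy is tipped by more than 17 degrees (angle between caddy's own z axis and vertical above 0.3 rad).
It fails at once if a bystander is moved by more than 30 mm (distance of any of bowl, mug, plate, bottle, spatula from where it was at the start of the episode above 0.03 m).
It also fails if it takes over 40 s, if anything falls off the work surface, if the arm or the gripper's body presses on something with over 40 N, if the wrist force passes 120 N, or if a joint passes its speed limit or range.

## Working session

There is one attempt and no reset: what is moved stays moved. The work goes in short steps, Python scripts to look and compute and a tool call to move; the robot and the scene stay as the last step left them, time stands still between calls to the robot, and variables do not carry over. Pictures are saved under pics/ and viewed, about 8 in all and at most 12, crops included, and the job is handed in when it is done.

Besides the shell and the picture viewer there is one more tool, called after "Call:" by a JSON object that holds its "op" and its "data", one argument or row to a line. arm_command: Moves the arm, as the interface text tells. Its arguments: {"type":"object","properties":{"plan":{"type":"array","items":{"type":"array","items":{"type":"array","items":{"type":"number"}}}},"grip_force":{"type":"number"}},"required":["plan"]}

```bash
mkdir -p pics; ls; python3 - <<'E'
from station import *
import cv2
s=get_state(); print(s)
for n in("scene","side"):
    im=camera(n); cv2.imwrite(f"pics/{n}0.png",im[:,:,::-1]); print(n,camera_model(n))
E
```

```text
pics
{'time_s': 0.0, 'q': array([-1.19003860e-01,  5.33594759e-02,  1.61430554e+00,  2.51331099e-07,
        1.47597612e+00, -1.19001595e-01]), 'qvel': array([ 0.00030399, -0.00108171, -0.00103654, -0.0020568 , -0.00090659,
       -0.00053415]), 'tau': array([ 2.70554956e-04, -3.93670499e+01, -3.70175600e+01, -1.62778279e-04,
        6.93513779e-03, -6.06393527e-06]), 'position': array([6.24400968e+02, 6.96967022e-02, 2.41054469e+02]), 'eef_rot': array([ 0.70719248, -0.70702034,  0.00071992,  0.00071831]), 'wrist_force': array([ 0.20298055,  1.29394047, -0.96368435]), 'moment': array([-0.0727416 ,  0.01486659,  0.02349733]), 'gripper_width': 85.34336956520838}
scene {'mtx': array([[545.01019082,   0.        , 315.25769705],
       [  0.        , 545.01019082, 245.04105432],
       [  0.        ,   0.        ,   1.        ]]), 'position': array([ 968.6195069 ,  514.09456417, 1090.61769884]), 'orientation': array([-0.10986919,  0.33043377,  0.89310489, -0.28479106])}
side {'mtx': array([[532.43598126,   0.        , 309.66564745],
       [  0.        , 532.43598126, 243.48064756],
       [  0.        ,   0.        ,   1.        ]]), 'position': array([194.62269589, 706.66956673, 716.14318915]), 'orientation': array([ 0.09355317, -0.18737221,  0.87921653, -0.42792261])}
```

View pics/scene0.png

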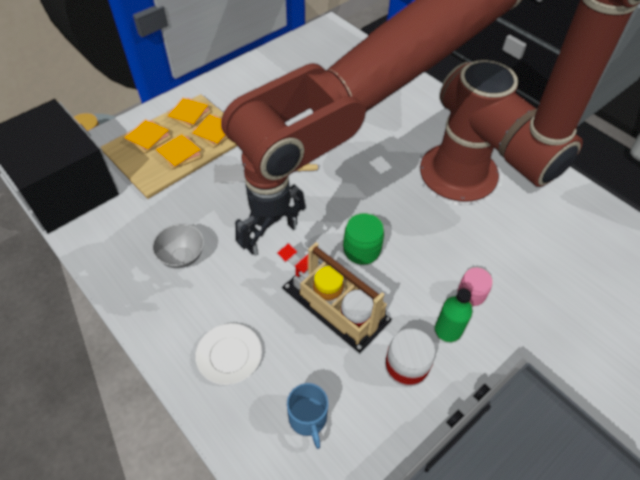

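View pics/side0.png

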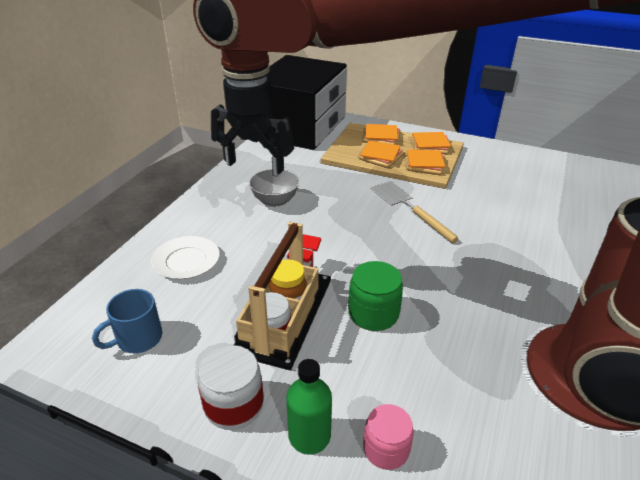

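The scene picture shows the caddy at about (343,295), its bar from (314,249) to (380,298), and the latch pad at (287,252). In the side view the bar runs (296,228) to (255,290) and the pad is at (311,241). I'll measure these with colour masks.

```bash
cat > h.py <<'E'
import numpy as np, cv2
from scipy.spatial.transform import Rotation as R
from station import *
def cam(n):
    m=camera_model(n); q=m["orientation"]
    return m["mtx"],R.from_quat([*q[1:],q[0]]).as_matrix(),np.array(m["position"])
def ray(c,p):
    K,Rm,t=c; d=Rm@np.linalg.solve(K,[p[0],p[1],1.]); return t,d/np.linalg.norm(d)
def onz(c,p,z):
    t,d=ray(c,p); return t+d*(z-t[2])/d[2]
def tri(c1,p1,c2,p2):
    a,d=ray(c1,p1); b,e=ray(c2,p2)
    s=np.linalg.lstsq(np.c_[d,-e],b-a,rcond=None)[0]
    P,Q=a+s[0]*d,b+s[1]*e; return (P+Q)/2,np.linalg.norm(P-Q)
def proj(c,P):
    K,Rm,t=c; v=K@(Rm.T@(np.array(P,float)-t)); return v[:2]/v[2]
def comps(mask,mn=15):
    n,l,s,ce=cv2.connectedComponentsWithStats(mask.astype(np.uint8))
    return [(l==i,s[i],ce[i]) for i in range(1,n) if s[i,4]>=mn]
E
python3 - <<'E'
from h import *
roi={"scene":(260,230,410,360),"side":(220,210,345,370)}
out=[];D={}
for n,(a,b,c,d) in roi.items():
    im=cv2.imread(f"pics/{n}0.png"); h=cv2.cvtColor(im,cv2.COLOR_BGR2HSV).astype(int)
    box=np.zeros(im.shape[:2],bool); box[b:d,a:c]=1
    H,S,V=h[...,0],h[...,1],h[...,2]
    red=box&((H<6)|(H>174))&(S>190)&(V>150)
    bar=box&((H<14)|(H>170))&(S>70)&(V<125)&(V>30)
    ov=im.copy(); ov[red]=(255,255,0); ov[bar]=(255,0,255)
    for nm,m in(("red",red),("bar",bar)):
        for l,s,ce in comps(m):
            pts=np.argwhere(l)[:,::-1].astype(np.float32); r=cv2.minAreaRect(pts)
            print(n,nm,s,ce.round(1),[np.round(x,1) for x in r])
    out.append(cv2.resize(np.hstack([im[b:d,a:c],ov[b:d,a:c]]),(750 if n=="scene" else 500,325 if n=="scene" else 320) if 0 else None,fx=2.6,fy=2.6,interpolation=cv2.INTER_CUBIC)[:, :780])
w=max(o.shape[1] for o in out)
o=np.vstack([np.pad(x,((0,0),(0,w-x.shape[1]),(0,0))) for x in out]); f=min(800/w,600/o.shape[0])
cv2.imwrite("pics/mask.png",cv2.resize(o,None,fx=f,fy=f)); print(f*2.6)
E
```

```text
scene red [279 245  17  15 139] [286.7 252. ] [array([286.8, 251.8]), array([10.6, 12.7]), np.float64(45.0)]
scene red [296 257  12  15 106] [302.2 265. ] [array([301.3, 263.7]), array([10.2, 14.3]), np.float64(4.8)]
scene bar [313 247  65  51 507] [345.4 272.6] [array([344.8, 272.5]), array([77.4,  7.2]), np.float64(37.6)]
scene bar [355 323   7   4  19] [358.3 324.1] [array([358. , 324.5]), array([3., 6.]), np.float64(90.0)]
side red [303 235  17  15 192] [310.5 241.9] [array([310.2, 242.2]), array([16.9, 12.2]), np.float64(11.3)]
side red [303 250   9   9  70] [306.6 253.9] [array([307., 254.]), array([8., 8.]), np.float64(90.0)]
side bar [255 224  43  68 687] [276.6 257.7] [array([276.8, 255.3]), array([20.2, 72.2]), np.float64(21.0)]
side bar [303 255  10  11  43] [309.  260.4] [array([307.5, 260. ]), array([10.,  9.]), np.float64(90.0)]
side bar [279 280  27  18 189] [294.5 290.6] [array([293.8, 290.5]), array([13.8, 26.6]), np.float64(72.3)]
side bar [254 291   5   5  19] [255.8 293.2] [array([255.8, 293.3]), array([4.2, 3.5]), np.float64(45.0)]
side bar [277 312  14  19  49] [284.7 324.6] [array([286.2, 322.2]), array([ 7. , 20.6]), np.float64(39.1)]
2.0689655172413794
```

View pics/mask.png

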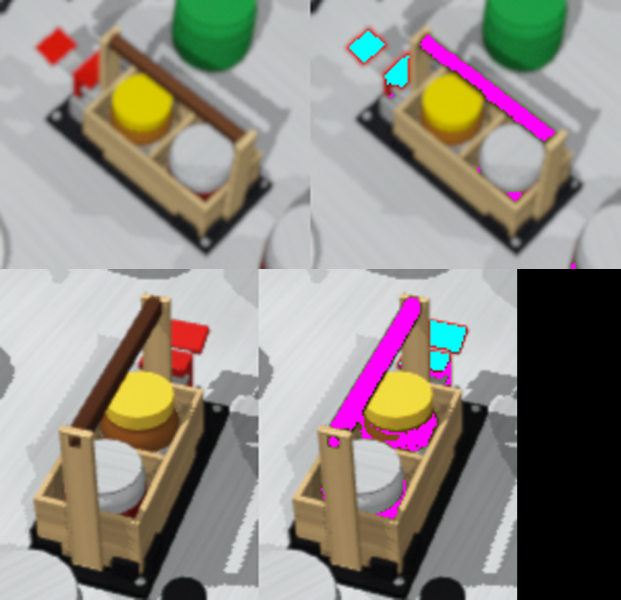

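```bash
python3 - <<'E'
from h import *
c,s=cam("scene"),cam("side")
print("pad tri",tri(c,(286.7,252),s,(311.5,241.8)), "onz61",onz(c,(286.7,252),61),onz(s,(311.5,241.8),61))
print("bar tri",tri(c,(345.4,272.6),s,(276.6,257.7)))
f=2.069
A,B,C=[onz(c,(260+x/f,230+y/f),12) for x,y in((47,118),(207,251),(270,184))]
print("plate",A,B,C,np.linalg.norm(A-B),np.linalg.norm(B-C),"mid",(A+C)/2)
# side plate corners
for p in((226,407),(148,596),(32,530)): print("side",onz(s,(220+p[0]/f,210+(p[1]-269)/f),12))
# bar direction from mask pixels (line fit, both cams), at z=157
for n,cc,a,b in(("scene",c,(315.5,249.6),(375.5,296)),("side",s,(294,227),(259,288))):
    P,Q=onz(cc,a,157),onz(cc,b,157); d=P-Q; print(n,P,Q,"mid",(P+Q)/2,np.degrees(np.arctan2(d[1],d[0])))
# jar / tin positions: yellow cap top
for nm,z,p in(("jar cap top",86+12-4,(143,98)),("tin top",86,(205,150))):
    print(nm,onz(c,(260+p[0]/f,230+p[1]/f),z))
# bystanders rough
for nm,z,p in(("greentin",50,(364,235)),("bowl",40,(178,245)),("plate",8,(228,354)),("bigtin",60,(411,352)),("bottle",80,(455,315))):
    print(nm,onz(c,p,z))
E
```

```text
pad tri (array([542.16507802, -69.26924263,  54.81846861]), np.float64(0.6988199310027473)) onz61 [544.94750316 -65.43735017  61.        ] [538.86525423 -62.48652219  61.        ]
bar tri (array([525.49383147, 106.04452768, 153.43656374]), np.float64(4.14564732543555))
plate [593.66801327 -22.55750083  12.        ] [568.2741371 209.4244278  12.       ] [463.40961684 197.06348107  12.        ] 233.3676587709832 105.59053277833556 mid [528.53881506  87.25299012  12.        ]
side [486.39991153 -31.07505283  12.        ]
side [456.43209187 203.77144404  12.        ]
side [576.83309751 180.71541702  12.        ]
scene [534.74161591  22.91743589 157.        ] [517.64182954 184.60838593 157.        ] mid [526.19172272 103.76291091 157.        ] -83.96306777373104
side [534.24109715  23.70277637 157.        ] [515.17762877 188.85844811 157.        ] mid [524.70936296 106.28061224 157.        ] -83.4156435140774
jar cap top [530.88365714  64.22061421  94.        ]
tin top [520.77809558 148.3505368   86.        ]
greentin [369.42154001   9.34098455  50.        ]
bowl [ 719.07355314 -259.46638616   40.        ]
plate [785.27119705  29.52954229   8.        ]
bigtin [508.03061603 291.74364312  60.        ]
bottle [385.93604737 298.33585002  80.        ]
```

Two-view triangulation puts the bar centre at about (525.5, 105, 154), with local −x pointing at −83.7°. The pad is at about (544, −66, 61), which agrees with the model. I'll move above the pad, turn to line up and close the fingers.

Call:
{"op": "arm_command", "data": {
  "plan": [
    [[-0.8, 0, -0.66, 0, 1], [-0.8, 0, -0.66, 0, 1], [-0.8, 0, -0.66, 0, 1], [-0.8, 0, -0.66, 0, 1], [0, 0, 0, -1, 1], [0, 0.8, 0, -0.05, 1], [0, 0.8, 0, 0, 1], [0, 0.8, 0, 0, 1], [0, 0.8, 0, 0, 1], [0, 0, 0, 0, 1], [0, 0, 0, 0, 1]]
  ],
  "grip_force": 30
}}

```text
time_s: 1.02
position: [537.5, -68.3, 153.8]
eef_rot: [0.707, -0.705, -0.038, 0.044]
wrist_force: [-0.2, -0.2, 1.1]
gripper_width: 0.3
```

```bash
cat > st.py <<'E'
from h import *
s=get_state(); q=s["eef_rot"]; M=R.from_quat([*q[1:],q[0]]).as_matrix()
print(round(s["time_s"],2),s["position"].round(1),"x",M[:,0].round(3),"y",M[:,1].round(3),"F",s["wrist_force"].round(1),"w",round(s["gripper_width"],1))
def to(p): print("units to go",(M.T@(np.array(p)-s["position"])/25).round(2))
E
python3 - <<'E'
from st import *
to((544.5,-66,120))
cv2.imwrite("pics/side1.png",cv2.resize(camera("side")[120:330,180:440,::-1],None,fx=2.5,fy=2.5))
E
```

```text
1.02 [537.5 -68.3 153.8] x [ 0.993  0.115 -0.008] y [-0.008  0.001 -1.   ] F [-0.2 -0.2  1.1] w 0.3
units to go [0.3  1.35 0.06]
```

View pics/side1.png

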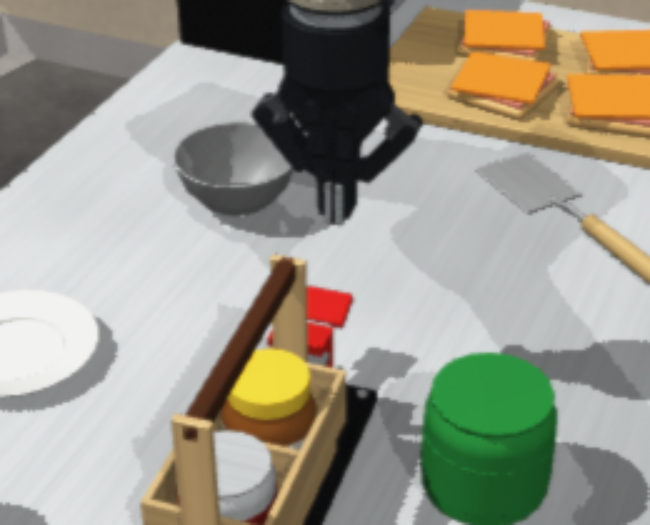

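The fingers are closed with the tip over the pad, at (338,220) in the crop. I'll descend to just above the pad.

Call:
{"op": "arm_command", "data": {
  "plan": [
    [[0.3, 0.7, 0.06, 0, 1], [0, 0.7, 0, 0, 1], [0, 0.7, 0, 0, 1], [0, 0.6, 0, 0, 1], [0, 0, 0, 0, 1]]
  ]
}}

```text
time_s: 1.48
position: [550.1, -66.8, 92.9]
eef_rot: [-0.705, 0.707, 0.043, -0.039]
wrist_force: [-0.7, -0.1, -0.8]
gripper_width: -0.1
```

```bash
python3 - <<'E'
from st import *
to((544.5,-66,72))
c=cam("scene"); im=camera("scene"); cv2.imwrite("pics/scene1.png",cv2.resize(im[170:350,220:420,::-1],None,fx=3,fy=3))
E
```

```text
1.48 [550.1 -66.8  92.9] x [0.993 0.116 0.005] y [ 0.005 -0.002 -1.   ] F [-0.7 -0.1 -0.8] w -0.1
units to go [-0.22  0.84  0.06]
```

View pics/scene1.png

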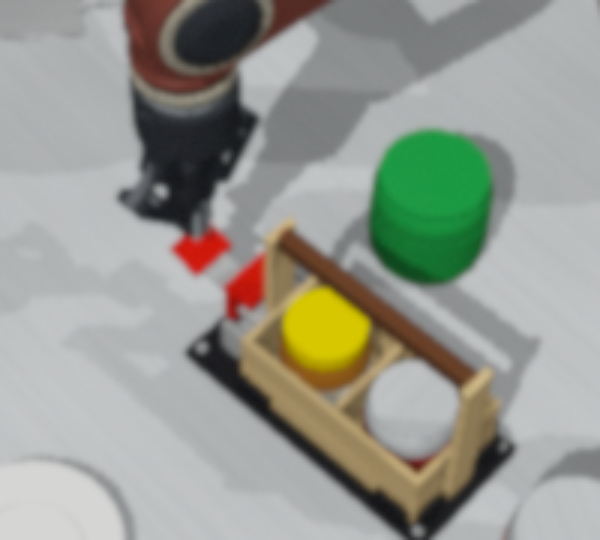

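The tip hangs right over the red pad, at (203,248) in the crop. Now the press.

Call:
{"op": "arm_command", "data": {
  "plan": [
    [[-0.2, 0.4, 0.05, 0, 1], [0, 0.4, 0, 0, 1], [0, 0.4, 0, 0, 1], [0, 0.4, 0, 0, 1], [0, 0.3, 0, 0, 1]]
  ]
}}

```text
time_s: 1.95
position: [552.9, -69.5, 54.4]
eef_rot: [-0.702, 0.71, 0.049, -0.034]
wrist_force: [-2.5, -0.9, 3.0]
gripper_width: 0.1
```

```bash
python3 -c "
from st import *
to((546,-68,36))"
```

```text
1.95 [552.9 -69.5  54.4] x [0.993 0.117 0.022] y [ 0.023 -0.01  -1.   ] F [-2.5 -0.9  3. ] w 0.1
units to go [-0.28  0.73  0.1 ]
```

Call:
{"op": "arm_command", "data": {
  "plan": [
    [[-0.1, 0.3, 0, 0, 1], [-0.1, 0.3, 0, 0, 1], [0, 0.2, 0, 0, 1]]
  ]
}}

```text
time_s: 2.2
position: [549.5, -70.2, 34.5]
eef_rot: [-0.702, 0.71, 0.05, -0.033]
wrist_force: [-16.1, 4.8, 44.0]
gripper_width: 0.1
```

```bash
python3 -c "
from st import *
to((546,-68,36))"
```

```text
2.2 [549.5 -70.2  34.5] x [0.993 0.117 0.024] y [ 0.025 -0.009 -1.   ] F [-16.1   4.8  44. ] w 0.1
units to go [-0.13 -0.06  0.1 ]
```

The 44 N reading with the TCP at 34.5 mm (tip about 23.5 mm) means the latch is on its stop. I'll back off straight up.

Call:
{"op": "arm_command", "data": {
  "plan": [
    [[0, -0.5, 0, 0, 1], [0, -0.8, 0, 0, 1], [0, -1, 0, 0, 1], [0, -1, 0, 0, 1], [0, -1, 0, 0, 1], [0, -1, 0, 0, 0], [0, -1, 0, 0, 0], [0, -1, 0, 0, 0]]
  ]
}}

```text
time_s: 2.87
position: [537.6, -65.9, 209.0]
eef_rot: [0.706, -0.706, -0.041, 0.041]
wrist_force: [0.6, -0.2, 0.1]
gripper_width: 35.6
```

```bash
python3 - <<'E'
from st import *
to((525.5,105,240)); to((526.5,97,240))
a=camera("side")[210:370,220:350]; b=camera("scene")[230:390,260:410]
cv2.imwrite("pics/latch.png",cv2.resize(np.hstack([a,b])[:,:,::-1],None,fx=2.8,fy=2.8,interpolation=cv2.INTER_CUBIC))
E
```

```text
2.87 [537.6 -65.9 209. ] x [0.993 0.116 0.001] y [ 0.001  0.001 -1.   ] F [ 0.6 -0.2  0.1] w 35.6
units to go [ 0.32 -1.24  6.85]
units to go [ 0.32 -1.24  6.53]
```

View pics/latch.png

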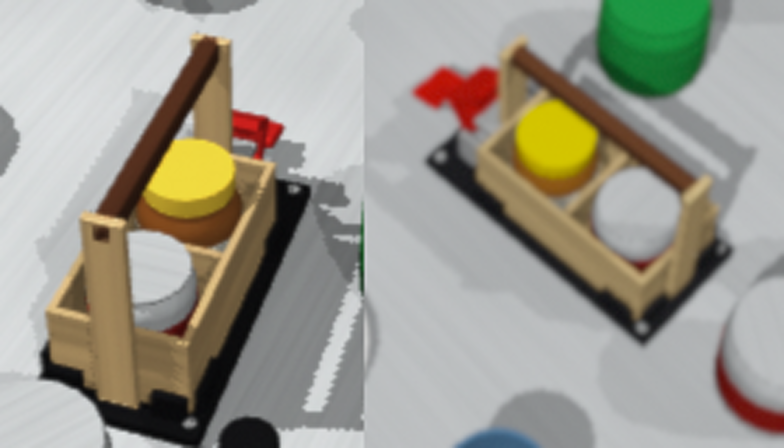

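The latch pad stays down in both views: it is dropped beside the post at (258,130) on the left and sits low at (455,90) on the right. Next I'll go over the bar, aiming about 9 mm towards the jar so the grip is near the load's centre of mass.

Call:
{"op": "arm_command", "data": {
  "plan": [
    [[0, -1, 0, 0, 0], [0.3, -0.3, 0.8, 0, 0], [0, 0, 0.9, 0, 0], [0, 0, 0.9, 0, 0], [0, 0, 0.9, 0, 0], [0, 0, 0.9, 0, 0], [0, 0, 0.9, 0, 0], [0, 0, 0.9, 0, 0], [0, 0, 0, 0, 0]]
  ]
}}

```text
time_s: 3.72
position: [525.7, 94.3, 233.0]
eef_rot: [0.707, -0.705, -0.038, 0.041]
wrist_force: [0.4, 0.1, 0.3]
gripper_width: 85.6
```

```bash
python3 - <<'E'
from st import *
to((526.5,96,146))
cv2.imwrite("pics/wrist.png",camera("wrist")[:,:,::-1])
w=cam("wrist")
for P in((525.5+9.3,105-84,162),(525.5-9.3,105+84,162)): print(proj(w,P).round())
E
```

```text
3.72 [525.7  94.3 233. ] x [ 0.994  0.112 -0.003] y [-0.004  0.002 -1.   ] F [0.4 0.1 0.3] w 85.6
units to go [0.05 3.48 0.06]
[325. 382.]
[326.  70.]
```

View pics/wrist.png

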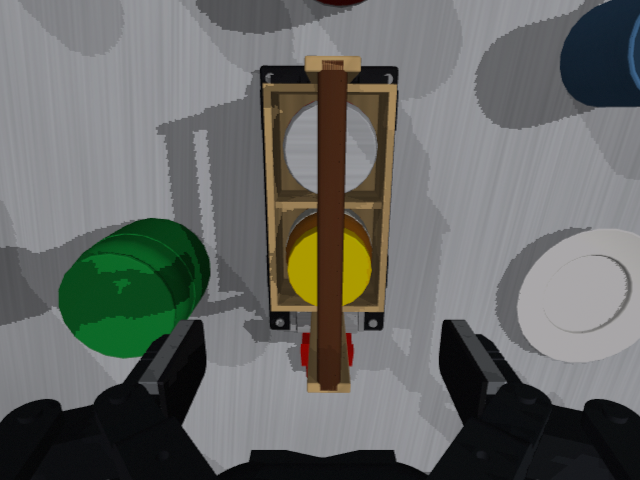

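In the wrist view the bar runs (333,65) to (328,390), about 5 px (2.5 mm) to the right of my prediction and turned by 0.7°. The fingers straddle it with room to spare. I'll apply that correction and descend.

Call:
{"op": "arm_command", "data": {
  "plan": [
    [[0.14, 0.8, 0.06, 0.12, 0], [0, 0.8, 0, 0, 0], [0, 0.8, 0, 0, 0], [0, 0.6, 0, 0, 0], [0, 0.3, 0, 0, 0], [0, 0, 0, 0, 0]]
  ]
}}

```text
time_s: 4.27
position: [527.7, 91.2, 141.5]
eef_rot: [-0.706, 0.707, 0.031, -0.037]
wrist_force: [-0.9, 0.3, -0.6]
gripper_width: 85.6
```

```bash
python3 - <<'E'
from st import *
to((529,96,146))
im=camera("wrist"); h=cv2.cvtColor(im,cv2.COLOR_RGB2HSV).astype(int)
m=((h[...,0]<14)|(h[...,0]>170))&(h[...,1]>70)&(h[...,2]<125)&(h[...,2]>30)
m[:, :270]=0; m[:,390:]=0
for r in (100,200,300,350):
    x=np.where(m[r])[0]; print(r,x.min() if len(x) else None,x.max() if len(x) else None)
E
```

```text
4.27 [527.7  91.2 141.5] x [ 0.995  0.096 -0.008] y [-0.008 -0.002 -1.   ] F [-0.9  0.3 -0.6] w 85.6
units to go [ 0.07 -0.18  0.19]
100 301 352
200 304 351
300 306 349
350 308 349
```

Call:
{"op": "arm_command", "data": {
  "plan": [
    [[0.06, -0.1, 0.18, 0, 0], [0, 0, 0, 0, 0.4], [0, 0, 0, 0, 0.7], [0, 0, 0, 0, 1], [0, 0, 0, 0, 1], [0, 0, 0, 0, 1], [0, 0, 0, 0, 1], [0, 0, 0, 0, 1], [0, 0, 0, 0, 1]]
  ],
  "grip_force": 70
}}

```text
time_s: 5.07
position: [531.8, 95.7, 150.3]
eef_rot: [-0.706, 0.707, 0.034, -0.034]
wrist_force: [-1.0, -0.0, 0.9]
gripper_width: 12.7
```

```bash
python3 -c "
from st import *
to((529,96,246))"
```

```text
5.07 [531.8  95.7 150.3] x [ 0.995  0.096 -0.001] y [-0.    -0.002 -1.   ] F [-1.  -0.   0.9] w 12.7
units to go [-0.11 -3.83  0.02]
```

Gripped at 12.7 mm. I'll lift slowly.

Call:
{"op": "arm_command", "data": {
  "plan": [
    [[0, -0.15, 0, 0, 1], [0, -0.15, 0, 0, 1], [0, -0.2, 0, 0, 1], [0, -0.2, 0, 0, 1], [0, -0.2, 0, 0, 1], [0, -0.2, 0, 0, 1], [0, -0.2, 0, 0, 1], [0, -0.2, 0, 0, 1]]
  ]
}}

```text
time_s: 5.73
position: [527.3, 95.5, 182.9]
eef_rot: [-0.706, 0.707, 0.029, -0.039]
wrist_force: [-0.3, -0.4, -7.6]
gripper_width: 12.6
```

```bash
python3 - <<'E'
from st import *
to((530,96,246))
a=camera("side")[150:370,190:350]; b=camera("scene")[190:370,250:410]
b=np.pad(b,((0,40),(0,0),(0,0)))
cv2.imwrite("pics/lift.png",cv2.resize(np.hstack([a,b])[:,:,::-1],None,fx=2.5,fy=2.5,interpolation=cv2.INTER_CUBIC))
E
```

```text
5.73 [527.3  95.5 182.9] x [ 0.995  0.096 -0.014] y [-0.013 -0.002 -1.   ] F [-0.3 -0.4 -7.6] w 12.6
units to go [ 0.08 -2.53  0.01]
```

View pics/lift.png

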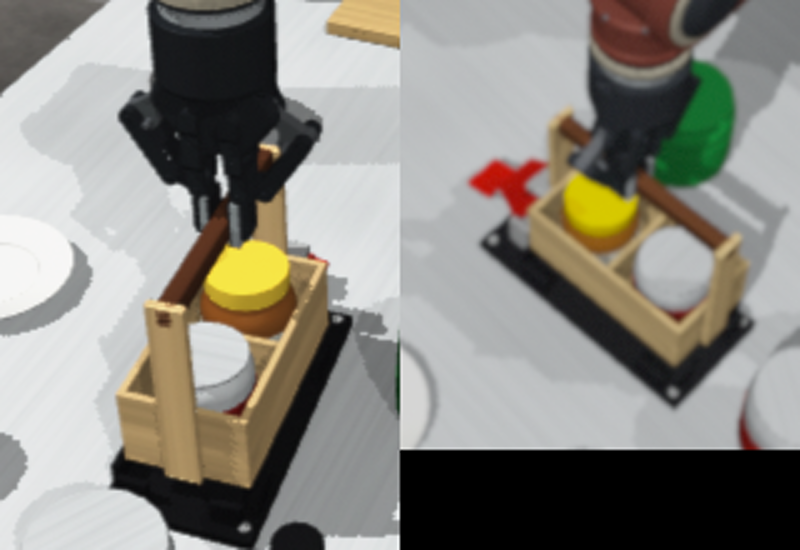

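The caddy is up about 33 mm and level. Vertical force is −7.6 N, which matches the full load of about 0.76 kg, and the jar, tin and latch (red, low at (510,180)) are as they should be. I'll carry on up.

Call:
{"op": "arm_command", "data": {
  "plan": [
    [[0.02, -0.2, 0, 0, 1], [0.02, -0.2, 0, 0, 1], [0, -0.2, 0, 0, 1], [0, -0.2, 0, 0, 1], [0, -0.2, 0, 0, 1], [0, -0.2, 0, 0, 1], [0, -0.2, 0, 0, 1], [0, -0.2, 0, 0, 1], [0, -0.2, 0, 0, 1], [0, -0.2, 0, 0, 1], [0, -0.2, 0, 0, 1], [0, -0.1, 0, 0, 1], [0, 0, 0, 0, 1], [0, 0, 0, 0, 1], [0, 0, 0, 0, 1], [0, 0, 0, 0, 1], [0, 0, 0, 0, 1], [0, 0, 0, 0, 1], [0, 0, 0, 0, 1], [0, 0, 0, 0, 1]]
  ]
}}

```text
time_s: 7.5
position: [528.9, 95.8, 246.4]
eef_rot: [-0.706, 0.707, 0.029, -0.039]
wrist_force: [0.0, 0.9, -6.4]
gripper_width: 12.9
```

```bash
python3 - <<'E'
from st import *
to((530,96,246)); print(abs(s["qvel"]).max())
a=camera("side")[90:370,190:350]; b=camera("scene")[150:370,250:410]
b=np.pad(b,((0,60),(0,0),(0,0)))
cv2.imwrite("pics/lift2.png",cv2.resize(np.hstack([a,b])[:,:,::-1],None,fx=2.1,fy=2.1,interpolation=cv2.INTER_CUBIC))
E
```

```text
7.5 [528.9  95.8 246.4] x [ 0.995  0.096 -0.014] y [-0.014 -0.002 -1.   ] F [ 0.   0.9 -6.4] w 12.9
units to go [0.04 0.01 0.01]
0.003213800952066466
```

View pics/lift2.png

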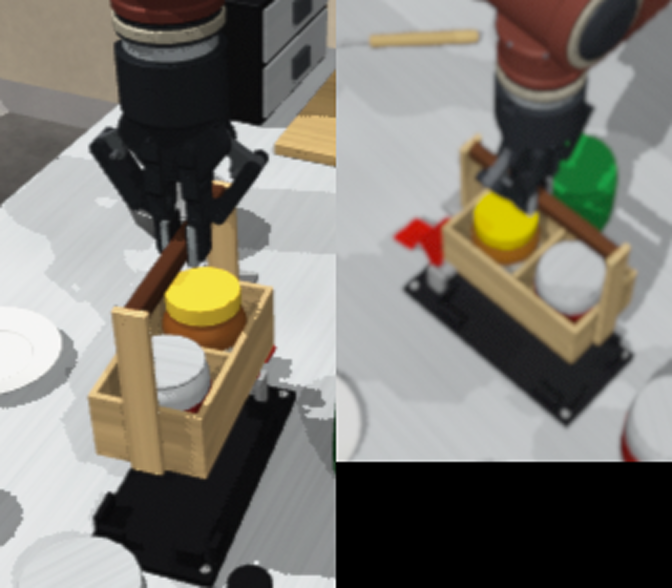

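The caddy hangs level about 96 mm up, over the cradle. The jar (at (205,300)) and tin (at (175,370)) are inside, the latch is still down at (425,238), and the arm is at rest. Handing in.

```bash
python3 -c "
from st import *
print(sign_off())"
```

```text
7.6 [528.9  95.8 246.4] x [ 0.995  0.096 -0.014] y [-0.014 -0.002 -1.   ] F [ 0.3  0.5 -7.5] w 12.7
the job is handed in; nothing more can be done
None
```

I pressed the latch into its detent with closed fingers, gripped the caddy's bar about 9 mm towards the jar, and lifted it straight up. I handed it in at 7.6 s with the caddy held about 96 mm above its seat; no verdict was reported.

- **Last checks:** The tool was 0.8° off vertical, joint speeds were under 0.004 rad/s, and the wrist carried 6.4–7.5 N against an expected load of about 7.5 N. The pictures show the caddy level over the cradle, jar and tin inside, and the latch down. I judged the caddy's level and the latch by eye and did not measure their angles.
- **Disagreements:**
  - The press ended harder than planned: the fingertips read 44 N for a moment at the latch stop. The 40 N limit is for the arm or the gripper's body.
  - The wrist view put the bar about 2.5 mm from my first estimate, which I corrected before gripping.
  - The gripper reads 12.7 mm on a 14 mm bar.
- **Bystanders:** Nothing came near them, but I did not re-measure their positions.

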